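# Snap a bearing cap into a housing with a tube driver

## Task

Fit the smaller of the two black caps to the bearing housing on the rubber-sprung stand: set it boss up in the housing's round recess, then press it straight down with the tube driver until it snaps past the three spring clips and sits fully home, never pushing with more than 22 newtons. Then stand the driver back on its peg, and leave the other things alone.

Things in the scene. Friction and masses are not known exactly. Their poses are not given: they have to be found in the camera images.
- cap: The smaller of two plain black caps: a disc 44 mm in diameter and 8 mm thick, its lower edge bevelled (3 mm in, 3.5 mm up), with a round boss 14 mm in diameter and 24 mm tall standing on its middle (32 mm tall overall). It starts on the table, boss up. Origin at the centre of its underside, z up through the boss.
- large_cap: Bystander: a cap of the same shape but 58 mm in diameter, too big for the recess. Origin at the centre of its underside. It and the smaller cap may lie in either of two places.
- driver: Tube driver standing upright on its peg: an open-ended aluminium tube 34 mm outside, about 21 mm clear inside and 36 mm deep, that passes over the cap's boss and bears on the disc around it; above it a 42 mm round flange (36 to 42 mm above the open end), then a square grey handle 26 x 26 mm, from 42 to 104 mm above the open end, sides along the body's x and y. Origin at the centre of the open lower end, z up along the tube. About 0.22 kg.
- dock: The driver's dock, fixed to the table: a grey disc 70 mm in diameter and 6 mm thick with a steel peg 12 mm in diameter and 18 mm tall on its middle. Origin at the centre of its underside; the driver stands with its origin 6 mm above it, the peg inside the tube.
- stand: Fixed stand, a plate 115 x 115 x 10 mm on the table, carrying the housing on four rubber-damped springs. Origin at the centre of its underside.
- housing: Bearing housing: a dark steel block 84 x 84 x 24 mm, its underside 44 mm above the table at rest, with a round recess 45.4 mm in diameter and 14 mm deep in its top. It moves only straight up and down: under a push of some newtons it sinks on its springs, by a different amount in each case, up to 24 mm, where it is solid; it rises again when released. Origin at the centre of its underside.
- mouth (a point): Centre of the recess's chamfered mouth, level with the housing's top face; moves with the housing, z up. Three spring clips in the recess wall, round noses standing about 3 mm in, hold a cap that is merely set in about 9 mm above the recess floor. A push of somewhere between 6 and 16 N spreads them; the push then drops for a moment, and they close over the upper edge of the disc.
- seat (a point): Centre of the recess's floor, 14 mm below the mouth; moves with the housing. A cap fully home has its underside on it. z up.
- carton: Bystander: cardboard carton 80 x 120 x 55 mm. Origin at the centre of its underside.
- can: Bystander: can 66 mm in diameter, 110 mm tall. Origin at the centre of its underside.
- wrench: Bystander: wrench 160 mm long lying flat on the table beyond the stand. Origin under its middle.
Mind the look-alikes: they are no part of the job. Leave any yellow look-alike of the driver alone.

How it is judged (in metres and radians):
On the way, in this order (a step that is already met when the one before it is completed fails the run):
1. the smaller cap is set in the recess, boss up, still proud on the clips, and let go (horizontal distance between cap and seat below 0.004 m and z of cap in the frame of seat between 0.004 and 0.012 m and angle between cap's own z axis and vertical below 0.12 rad and contact force between the fingers and cap below 0.1 N), for 0.1 s.
2. the driver bears on the cap while the cap is still proud (contact force between driver and cap above 3 N and z of cap in the frame of seat above 0.0035 m and horizontal distance between cap and seat below 0.004 m), for 0.02 s.
3. the cap is fully home with the driver on it (contact force between driver and cap above 1 N and z of cap in the frame of seat below 0.0015 m and horizontal distance between cap and seat below 0.003 m), for 0.05 s.
At the end, for the whole second after the job is handed in: The smaller cap is home in the recess: its underside within 1.5 mm of the recess floor, centred within 3 mm, tilted under 0.06 rad; the driver stands upright (under 0.06 rad) on its dock, over the peg (within 8 mm of centre, open end within 3 mm of the disc); both are released and at rest (z of cap in the frame of seat below 0.0015 m and horizontal distance between cap and seat below 0.003 m and angle between each of cap, driver's own z axis and vertical below 0.06 rad and horizontal distance between driver and dock below 0.008 m and z of driver in the frame of dock below 0.009 m and linear speed of each of driver, cap below 0.02 m/s); the robot touches nothing.
It fails at once if the driver pushes the cap or the housing, or the fingers push the housing, with more than 22 N (contact force between driver and cap above 22 N or contact force between any of driver, the fingers and housing above 22 N).
It fails at once if another thing is disturbed (moved more than 20 mm) (distance of any of large_cap, carton, can, wrench from where it was at the start of the episode above 0.02 m).
It also fails if it takes over 61 s, if anything falls off the work surface, if the arm or the gripper's body presses on something with over 40 N, if the wrist force passes 120 N, or if a joint passes its speed limit or range.

## Robot

A 6-joint arm with a two-finger parallel gripper is mounted at the origin on the work surface. World frame = base frame: x ahead of the robot, y to its left, z up, the work surface at z = 0. Lengths are in mm, angles in rad, forces in N, time in s.
With the tool pointing down it reaches from about 250 to 725 mm from the base axis. Payload 9.7 kg.
Tool frame: the origin (TCP) lies midway between the tips of the shut fingers; the grasp point (between the pads) lies 19 mm behind it (tcp_to_grasp is the distance from the TCP to the grasp point, in mm); x points along the fingers, y is the direction in which the jaws open and shut, and the axes are right-handed (so a half turn about x gives the same grasp; the last joint's range is limited). The gripper opens to 85 mm and grips with 20 to 120 N. Pads are 22 mm wide; open, the fingers measure 114 mm over their backs; the gripper's body (76 mm by 85 mm) begins 54 mm behind the grasp point. The pads swing forward as they close: fully open they stand 13 mm farther back than shut.
Start: joints at [1.328, 0.087, 0.176, 1.66, 0, 1.571], TCP at [132.229, 533.865, 231.284] pointing down, gripper open.
Joint ranges: [-3.13, 3.13], [-0.85, 1.81], [-1.15, 1.24], [-2.2, 2.28], [-1.44, 1.52], [-3.14, 3.14]. Speed limits (rad/s): [2.22, 2.22, 2.57, 3.14, 3.14, 3.14].

## Interface

Orientations are given as a rotation vector (axis times angle).
In Python, from plant import * gives the robot as it stands.
- The arm moves only by the shell command python3 -m pendant 'ROWS' [OPENING]. ROWS is JSON, a list of rows, each a list of 2 entries, a list of its own where there are three numbers: the shift along the tool's x, y, z in mm, then the turn, a rotation vector about the tool's x, y, z in rad. In form: [[[dx, dy, dz], [rx, ry, rz]], ...]. A call has 1 to 8 rows; each row shifts and turns the pose as measured when the row begins, along the tool's axes as they then stand; what a row does not reach is not made up. A row lasts 1/8 s, in which the tool goes at most 62.5 mm and 10.7 degrees, less where a joint would pass 70% of its speed; a pose out of reach is approached as far as the arm can. A call with a gripper value outside its range is refused whole. OPENING is the finger opening in mm, from 0 to 85.4, set as the call begins (- or left out, the last holds). The fingers move at their own pace and stop on an object; the grip force is fixed at half the most. Time passes only in rows, so rows that do not move let the fingers close. It gives the time, the measured TCP pose, the force and the opening at its end, in the units of the state.
- state(): the state, without advancing time (a new reading comes with each control period).
- read_camera(name): name is "side" or "top" or "wrist"; returns a dict with "image" (400x640x3 uint8, red, green, blue), "fx", "fy", "cx", "cy" (pixels), "k1" (the pictures are not rectified: a ray, as slopes to the right and down, at radius r is drawn at 1 + k1 r^2 times it, then the intrinsics apply), "rvec" (rotation vector, rad) and "tvec" (3), from world to camera coordinates, as OpenCV has them. Camera axes: x right, y down, z forward; pixel columns grow to the right and rows downward; lengths in mm; the calibration is good to about 2 mm. A picture is of the moment at which its call begins. There is no depth.
- finish_job(): hands the job in, once; it reports no verdict.
Trained networks look in a picture, given as the dict that the camera call returned (one of the last four; its "shot" number tells which), for a name from the list of things; names that differ only in an ending like _2 or _b are one class to them, and where a whole thing is asked for, a point or a joint stands for the part that bears it (a point fixed in the world has none). Each returns a list of dicts, best first, with "score" (0 to 1); they miss things now and then, are a little off and sometimes report something else, mostly with a low value. They report only what shows in the picture. A call takes as long as a camera call. They do not tell look-alikes from the thing itself.
- trace(picture, thing): "region" (400x640 bool, what is visible of it) and "centre" ([column, row] in pixels, amid what is visible of it).
The state is a dict: "clock": time; "joint_pos": joint angles; "joint_velocities": joint speeds; "effort": joint torques, N m; "tool_pos": TCP position; "ee_rot": TCP orientation; "wrist_force": force on the tool from outside, world axes, zero at the start; "ft_torque": the same for the moment, N m; "grip_width": opening from 0.0 (shut) to 1.0 (fully open).
Only numpy, scipy, OpenCV 4.12 (cv2) and the standard library are available. Lean on these libraries where they do the work, as an engineer would, in place of code of your own. Each camera call takes 0.05 s, during which the arm holds its last target. There are 200 camera calls.

## Working session

There is one attempt and no reset: what is moved stays moved. The work goes in short steps, Python scripts to look and compute and a shell command to move; the robot and the scene stay as the last step left them, time stands still between calls to the robot, and variables do not carry over. Pictures are saved under pics/ and viewed, about 8 in all and at most 12, crops included, and the job is handed in when it is done.

```bash
mkdir -p pics; ls; cat > h.py <<'E'
from plant import *
import numpy as np, cv2
from scipy.spatial.transform import Rotation as R
def P(c):
    return R.from_rotvec(c["rvec"]).as_matrix(), np.array(c["tvec"],float)
def ray(c,px):
    d=np.array([(px[0]-c["cx"])/c["fx"],(px[1]-c["cy"])/c["fy"]]); u=d.copy()
    for _ in range(20): u=d/(1+c["k1"]*(u@u))
    M,t=P(c); o=-M.T@t; v=M.T@np.array([u[0],u[1],1]); return o,v/np.linalg.norm(v)
def proj(c,X):
    M,t=P(c); p=M@np.array(X,float)+t; u=p[:2]/p[2]; u=u*(1+c["k1"]*(u@u)); return np.array([u[0]*c["fx"]+c["cx"],u[1]*c["fy"]+c["cy"]])
def atz(c,px,z):
    o,v=ray(c,px); return o+v*(z-o[2])/v[2]
def tri(obs):
    A=np.zeros((3,3));b=np.zeros(3);rs=[ray(c,p) for c,p in obs]
    for o,v in rs: Q=np.eye(3)-np.outer(v,v);A+=Q;b+=Q@o
    X=np.linalg.solve(A,b); return X,[float(np.linalg.norm(np.cross(X-o,v))) for o,v in rs]
def save(c,n,crop=None,k=1):
    im=c["image"][:,:,::-1]
    if crop: x0,y0,x1,y1=crop; im=im[y0:y1,x0:x1]
    cv2.imwrite(f"pics/{n}.png",cv2.resize(im,None,fx=k,fy=k,interpolation=cv2.INTER_CUBIC))
def tool():
    s=state(); return np.array(s["tool_pos"]),R.from_rotvec(s["ee_rot"])
E
python3 - <<'E'
from h import *
s=state();print({k:np.round(v,3).tolist() for k,v in s.items()})
print(tool()[1].as_matrix().round(3))
cs={n:read_camera(n) for n in("side","top","wrist")}
save(cs["side"],"side0");save(cs["top"],"top0")
for n,c in cs.items():
    print(n,"cam at",ray(c,(320,200))[0].round(0),ray(c,(320,200))[1].round(2))
    for t in("cap","large_cap","driver","dock","housing","stand","mouth"):
        print(n,t,[(round(d["score"],2),np.round(d["centre"]).tolist(),int(d["region"].sum())) for d in trace(c,t)])
E
```

```text
pics
{'clock': 0.0, 'joint_pos': [1.328, 0.087, 0.175, 1.66, 0.0, 1.571], 'joint_velocities': [-0.001, 0.001, -0.001, 0.0, 0.0, -0.001], 'effort': [0.003, -52.039, 46.48, 0.016, 0.0, 0.0], 'tool_pos': [132.173, 533.652, 230.566], 'ee_rot': [0.19, 1.563, -0.192], 'wrist_force': [0.018, -0.354, -0.592], 'ft_torque': [0.021, -0.015, -0.04], 'grip_width': 1.002}
[[-0.     0.24   0.971]
 [-0.001  0.971 -0.24 ]
 [-1.    -0.001 -0.   ]]
side cam at [ 103. -702.  607.] [ 0.5   0.67 -0.55]
side cap []
side large_cap [(0.51, [271.0, 181.0], 148)]
side driver [(0.95, [330.0, 268.0], 742), (0.74, [359.0, 245.0], 645), (0.73, [321.0, 313.0], 823)]
side dock [(0.72, [336.0, 290.0], 281), (0.19, [287.0, 205.0], 820)]
side housing [(0.89, [293.0, 204.0], 822)]
side stand [(0.58, [292.0, 214.0], 1625)]
side mouth [(0.58, [289.0, 205.0], 785)]
top cam at [448. -32. 949.] [ 0.13  0.03 -0.99]
top cap [(0.51, [220.0, 244.0], 276)]
top large_cap [(0.56, [220.0, 193.0], 485), (0.28, [217.0, 240.0], 293)]
top driver [(0.8, [474.0, 294.0], 483), (0.56, [436.0, 246.0], 380), (0.54, [424.0, 202.0], 361)]
top dock [(0.56, [423.0, 246.0], 458)]
top housing [(0.84, [312.0, 214.0], 1629)]
top stand [(0.62, [315.0, 217.0], 2597)]
top mouth [(0.85, [311.0, 213.0], 1612)]
wrist cam at [ 58. 552. 373.] [ 0.31 -0.07 -0.95]
wrist cap []
wrist large_cap []
wrist driver []
wrist dock []
wrist housing []
wrist stand []
wrist mouth []
```

View pics/side0.png

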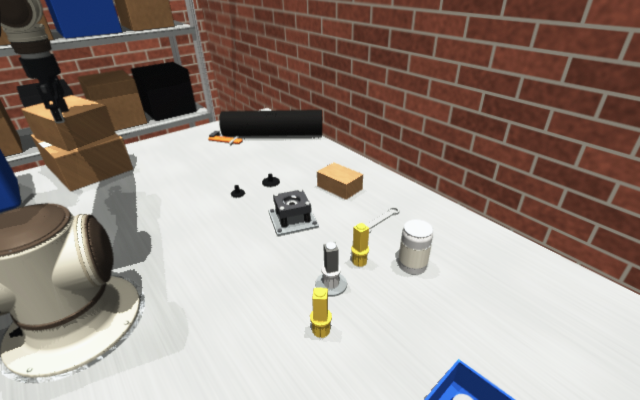

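View pics/top0.png

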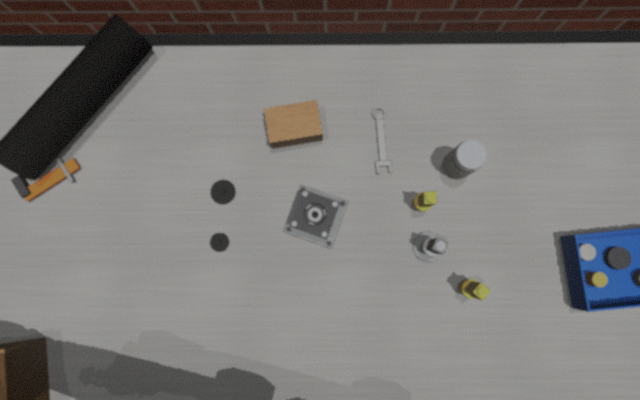

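The side picture shows the grey driver on its dock at (331,265), with yellow look-alikes at (360,245) and (321,313). The top picture shows the housing at (316,214) and two cap candidates. The one at (220,242) is smaller and the one at (222,192) is larger. The grey driver is at (434,245) in that view.

```bash
python3 - <<'E'
from h import *
t=read_camera("top");s=read_camera("side")
# caps: equal-scale area at z=8
for n,p in(("small",(220,242)),("large",(222,192))): print(n,atz(t,p,8).round(1))
for n,p in(("small",(237,192)),("large",(271,182))): print(n,"side",atz(s,p,8).round(1))
for n,k in(("small",220),("large",222)): pass
g=cv2.cvtColor(t["image"],cv2.COLOR_RGB2GRAY)
for p in((220,242),(222,192)):
    m=(g[p[1]-20:p[1]+20,p[0]-20:p[0]+20]<60).astype(np.uint8);mm=cv2.moments(m,True)
    c=(mm["m10"]/mm["m00"]+p[0]-20,mm["m01"]/mm["m00"]+p[1]-20)
    r=np.sqrt(mm["m00"]/np.pi);X=atz(t,c,8);w=np.linalg.norm(atz(t,(c[0]+r,c[1]),8)-X)
    print("blob",np.round(c,1),"diam",round(2*w,1),X.round(1))
print("housing",tri([(t,(316,214)),(s,(292,200))]), atz(t,(316,214),68))
for d in trace(t,"driver"):
    print(d["centre"],atz(t,d["centre"],60).round(0))
print("driver top: ",tri([(t,(438,244)),(s,(330,245))]))
print("dock",atz(s,(332,285),6),atz(t,(428,248),6))
save(t,"cropA",(190,160,460,310),2.9)
E
```

```text
small [473.2 223.7   8. ]
large [587.5 222.3   8. ]
small side [473.2 225.3   8. ]
large side [585.5 210.7   8. ]
blob [219.3 241.7] diam 36.3 [474.  225.3   8. ]
blob [222.5 191.5] diam 50.6 [588.7 221.2   8. ]
housing (array([531.33472461,   3.60379466,  67.38729182]), [0.9109871549825355, 0.9109871549827883]) [530.47611921   4.01639034  68.        ]
[472.3, 289.5] [ 371. -323.   60.]
[432.7, 245.9] [ 462. -244.   60.]
[425.1, 201.6] [ 557. -230.   60.]
[463.6, 158.4] [ 652. -317.   60.]
driver top:  (array([ 465.35961967, -242.60046488,  109.92332648]), [0.040198372431649115, 0.04019837243165624])
dock [ 460.94782726 -253.91443951    6.        ] [ 458.61181591 -245.88700257    6.        ]
```

View pics/cropA.png

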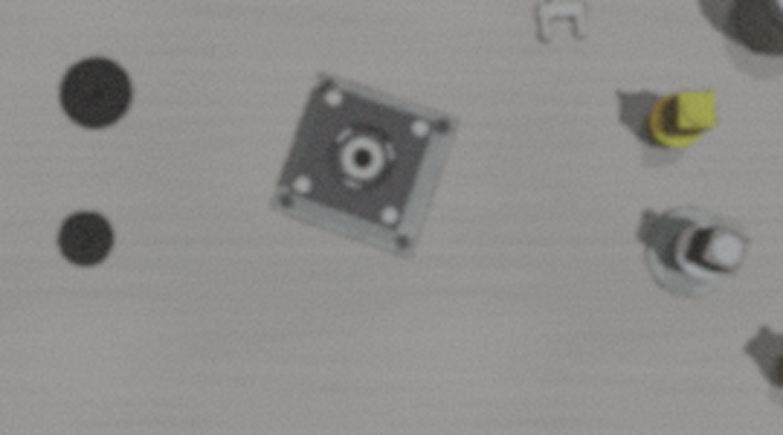

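The small cap, about 36 mm across by blob, is the lower left disc at (85,238) in the crop, which is (474,225) in world. The large cap is at (588,221). The smaller one fits the description and both views agree. I'll move above it.

```bash
python3 -m pendant '[[[8,-27,50],[0,0,0]],[[8,-27,50],[0,0,0]],[[8,-27,50],[0,0,0]],[[8,-27,50],[0,0,0]],[[8,-27,50],[0,0,0]],[[8,-27,50],[0,0,0]],[[8,-27,50],[0,0,0]],[[8,-27,50],[0,0,0]]]' 40; cat >> h.py <<'E'
def togo(X):
    p,r=tool(); d=np.array(X)-p; print("tcp",p.round(1),"to go tool xyz",r.inv().apply(d).round(1)); M=r.as_matrix()
    print("x axis",M[:,0].round(3),"yaw of y deg",np.degrees(np.arctan2(M[1,1],M[0,1])).round(2)); return r
def level(yaw):
    """turn (tool rotvec) that makes the tool point straight down with y at yaw (deg)"""
    p,r=tool(); a=np.radians(yaw); y=np.array([np.cos(a),np.sin(a),0]);x=np.array([0,0,-1.]);T=np.stack([x,y,np.cross(x,y)],1)
    print("turn",(r.inv()*R.from_matrix(T)).as_rotvec().round(4))
E
python3 - <<'E'
from h import *
togo([474,225,130])
E
```

```text
clock: 2.35
tool_pos: [476.8, 222.3, 165.9]
ee_rot: [0.187, 1.56, -0.182]
wrist_force: [0.7, 0.6, -0.2]
grip_width: 0.469
tcp [476.8 222.3 165.9] to go tool xyz [35.9  1.8 -3.4]
x axis [ 0.003  0.003 -1.   ] yaw of y deg 76.53
```

```bash
python3 - <<'E'
from h import *
c=read_camera("wrist")
for t in("cap","large_cap"):
    for d in trace(c,t): print(t,round(d["score"],2),d["centre"],int(d["region"].sum()),atz(c,d["centre"],8).round(1))
print("expected boss top/disc px",proj(c,[474,225,32]),proj(c,[474,225,8]))
save(c,"w1")
E
```

```text
cap 0.86 [322.1, 178.6] 1290 [477.6 227.3   8. ]
large_cap 0.56 [339.6, 272.2] 1496 [590.9 221.5   8. ]
expected boss top/disc px [319.34631063 181.73524355] [319.13069227 175.81376417]
```

View pics/w1.png

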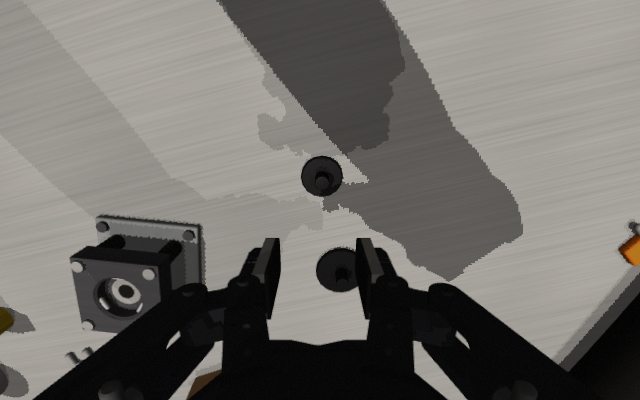

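The wrist picture shows the small cap at (322,176) with its boss at (322,181), the large cap at (340,270), and the housing with an open recess at (125,292). I'll measure the disc rim and housing mouth more precisely.

```bash
python3 - <<'E'
from h import *
c=read_camera("wrist");t=read_camera("top")
d=trace(c,"cap")[0];m=d["region"].astype(np.uint8);
cn=max(cv2.findContours(m,0,1)[0],key=cv2.contourArea); e=cv2.fitEllipse(cv2.convexHull(cn)); print("ellipse",e)
print(atz(c,e[0],8).round(1),"width", np.linalg.norm(atz(c,(e[0][0]-e[1][1]/2,e[0][1]),6)-atz(c,(e[0][0]+e[1][1]/2,e[0][1]),6)))
print("tri w/ top", tri([(c,(322,176)),(t,(219.3,241.7))]))
print("housing mouth",atz(c,(125,292),68).round(1))
g=cv2.cvtColor(c["image"],cv2.COLOR_RGB2GRAY)[150:205,295:350]; ys,xs=np.where(g<70)
print("dark bbox",xs.min()+295,xs.max()+295,ys.min()+150,ys.max()+150)
togo([474,225,60])
E
```

```text
ellipse ((321.82440185546875, 176.17684936523438), (39.888240814208984, 41.405662536621094), 105.71715545654297)
[474.5 227.    8. ] width 43.183154321762125
tri w/ top (array([474.59911412, 226.66703185,   4.43517668]), [0.7071383867329412, 0.7071383867329465])
housing mouth [525.9  19.3  68. ]
dark bbox 302 349 150 196
tcp [475.1 224.4 166.1] to go tool xyz [106.1  -0.   -1.4]
x axis [ 0.002  0.003 -1.   ] yaw of y deg 76.56
```

```bash
python3 -m pendant '[[[40,2,-1],[0,0,0]],[[40,0,0],[0,0,0]],[[30,0,0],[0,0,0]],[[0,0,0],[0,0,0]]]' 40; python3 - <<'E'
from h import *
togo([474.5,226.5,12]);level(76.6)
c=read_camera("wrist")
for d in trace(c,"cap")[:1]: print(d["score"],d["centre"],d["region"].sum())
print("exp", proj(c,[474.5,226.5,32]),proj(c,[474.5,226.5,8]));save(c,"w2",(200,100,440,380),2.1)
E
```

```text
clock: 3.15
tool_pos: [472.3, 232.5, 56.1]
ee_rot: [0.182, 1.558, -0.172]
wrist_force: [0.2, -0.2, 1.3]
grip_width: 0.467
tcp [472.3 232.5  56.1] to go tool xyz [44.1 -5.6  3.2]
x axis [ 0.006  0.006 -1.   ] yaw of y deg 77.08
turn [ 0.0083  0.0048 -0.007 ]
0.94 [312.4, 222.4] 2911
exp [309.04392445 238.10639151] [309.7563557  222.86463403]
```

View pics/w2.png

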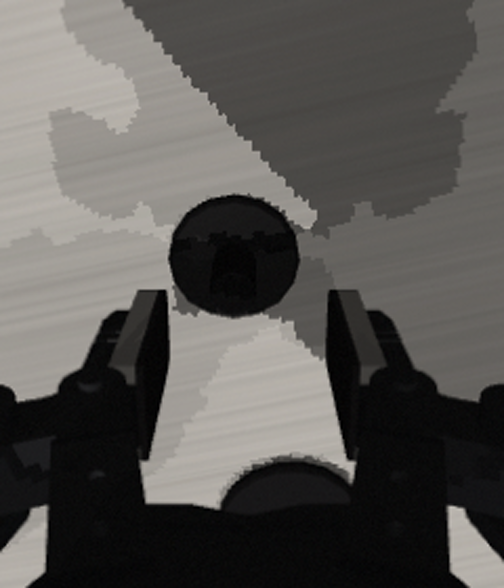

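The crop shows the cap disc centred at (233,256), which is full-image (311,222), within about 1 mm of what I expected.

```bash
python3 -m pendant '[[[15,-5,3],[0.008,0.005,-0.007]],[[15,0,0],[0,0,0]],[[0,0,0],[0,0,0]],[[0,0,0],[0,0,0]]]'; python3 - <<'E'
from h import *
togo([474.5,227,12]);level(76.6)
E
```

```text
clock: 3.75
tool_pos: [477.7, 228.2, 29.9]
ee_rot: [0.187, 1.556, -0.18]
wrist_force: [-0.2, 0.2, -0.1]
grip_width: 0.466
tcp [477.7 228.2  29.9] to go tool xyz [17.9 -2.  -2.9]
x axis [ 0.007  0.003 -1.   ] yaw of y deg 76.58
turn [-0.0004  0.0062 -0.0049]
```

```bash
python3 -m pendant '[[[9,-2,-3],[0,0.006,-0.005]],[[9,0,0],[0,0,0]],[[0,0,0],[0,0,0]]]'; python3 - <<'E'
from h import *
togo([474.5,227,12]);level(76.6)
E
```

```text
clock: 4.12
tool_pos: [474.2, 226.8, 10.9]
ee_rot: [0.184, 1.563, -0.184]
wrist_force: [-0.1, -0.4, 0.7]
grip_width: 0.463
tcp [474.2 226.8  10.9] to go tool xyz [-1.1  0.2  0.3]
x axis [-0. -0. -1.] yaw of y deg 76.57
turn [-0.0005 -0.0001  0.0003]
```

```bash
python3 -m pendant '[[[0,0,0],[0,0,0]],[[0,0,0],[0,0,0]],[[0,0,0],[0,0,0]],[[0,0,0],[0,0,0]],[[0,0,0],[0,0,0]]]' 5; python3 -m pendant '[[[-40,0,0],[0,0,0]],[[-50,0,0],[0,0,0]],[[-50,0,0],[0,0,0]],[[0,0,0],[0,0,0]]]'; python3 - <<'E'
from h import *
togo([531,3.6,150])
c=read_camera("wrist")
for t in("cap","housing","mouth"):
  for d in trace(c,t)[:2]: print(t,d["score"],d["centre"],d["region"].sum())
save(c,"w3")
E
```

```text
clock: 4.75
tool_pos: [474.5, 227.0, 11.5]
ee_rot: [0.184, 1.562, -0.184]
wrist_force: [-0.4, -0.3, -0.8]
grip_width: 0.136
clock: 5.25
tool_pos: [473.8, 226.7, 154.7]
ee_rot: [0.183, 1.564, -0.185]
wrist_force: [0.3, -0.5, -0.4]
grip_width: 0.139
tcp [473.8 226.7 154.7] to go tool xyz [   4.8 -203.7  107.5]
x axis [-0.001 -0.001 -1.   ] yaw of y deg 76.57
cap 0.68 [315.6, 240.7] 2674
cap 0.33 [113.5, 294.6] 7665
housing 0.59 [109.9, 295.7] 7683
mouth 0.94 [111.2, 294.7] 7813
```

View pics/w3.png

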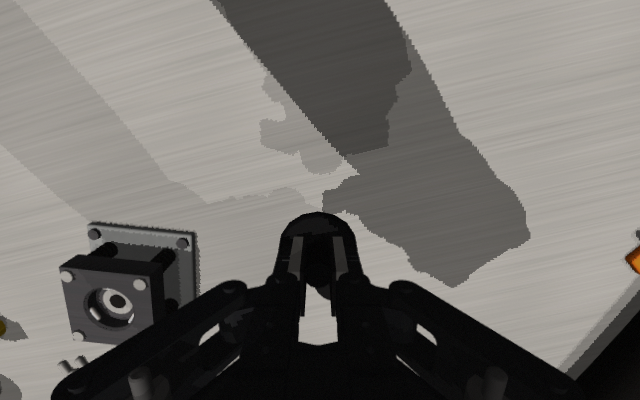

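The cap is held at (318,230), and the recess mouth shows near (109,306). I'll go past the housing for a clear look.

```bash
python3 -m pendant '[[[0,-41,29],[0,0,0]],[[0,-41,29],[0,0,0]],[[0,-41,29],[0,0,0]],[[0,-41,29],[0,0,0]],[[0,-41,29],[0,0,0]],[[0,0,0],[0,0,0]]]'; python3 - <<'E'
from h import *
togo([531,3.6,150])
c=read_camera("wrist")
for t in("housing","mouth"):
  for d in trace(c,t)[:2]: print(t,d["score"],d["centre"],d["region"].sum())
p=proj(c,[531,3.6,68]);print(p)
u=p.round().astype(int);print(u[0]-130,u[1]-100);save(c,"w4",(u[0]-130,max(u[1]-100,0),u[0]+130,u[1]+100),3)
M=R.from_rotvec(c["rvec"]).as_matrix();print(ray(c,(320,200)))
E
```

```text
clock: 6.2
tool_pos: [564.0, -14.1, 138.7]
ee_rot: [0.175, 1.585, -0.189]
wrist_force: [-0.3, -0.2, -0.0]
grip_width: 0.135
tcp [564.  -14.1 138.7] to go tool xyz [-10.6   9.6 -36.4]
x axis [-0.023 -0.006 -1.   ] yaw of y deg 76.76
housing 0.88 [339.2, 162.1] 12853
housing 0.71 [459.3, 299.5] 1571
mouth 0.94 [340.0, 158.8] 13025
[332.23123035 162.26110736]
202 62
(array([493.14817085,   3.98707633, 282.4731936 ]), array([ 0.28463066, -0.06957127, -0.95610942]))
```

View pics/w4.png

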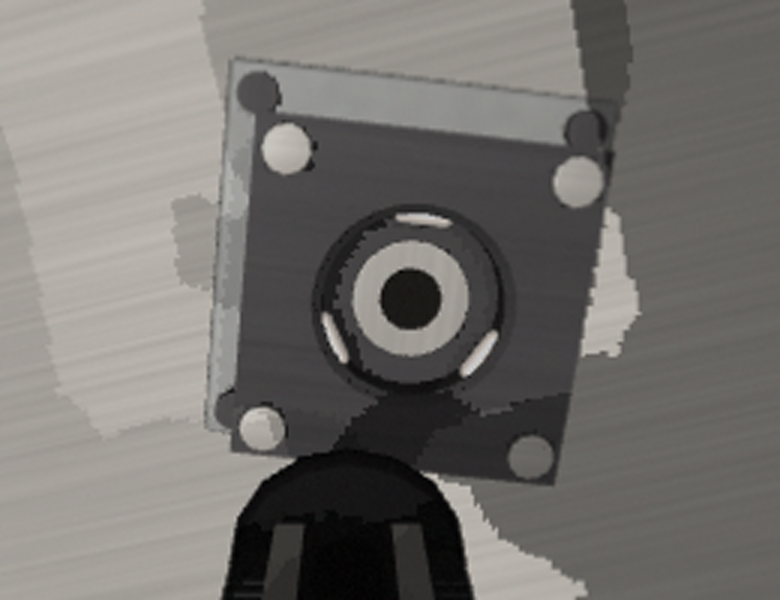

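The mouth ring is centred at crop (414,301), which is full-image (340,162). The clips are visible, and the held disc covers the bottom of the crop. I'll fit both the held disc and the mouth in the same picture.

```bash
cat >> h.py <<'E'
def circ(P,r=None):
    from scipy.optimize import least_squares
    P=np.array(P)[:,:2]
    f=(lambda q:np.hypot(*(P-q[:2]).T)-(q[2] if r is None else r))
    x0=list(P.mean(0))+([20] if r is None else [])
    s=least_squares(f,x0,loss="soft_l1"); return s.x,np.abs(s.fun).mean()
E
python3 - <<'E'
from h import *
c=read_camera("wrist");p,r=tool()
f=lambda q:(q[0]/3+202,q[1]/3+62)
print("mouth",circ([atz(c,f(q),68) for q in((313,300),(516,302),(414,204),(414,398),(343,230),(487,233))]))
for q in((414.5,301),): print(atz(c,f(q),68))
d=trace(c,"cap");
for k in d: print(k["score"],k["centre"],k["region"].sum())
pts=[(237,525),(246,505),(262,483),(290,463),(320,453),(350,450),(385,455),(415,467),(440,487),(455,510),(463,535)]
zc=p[2]-3.2
x,e=circ([atz(c,f(q),zc) for q in pts],22);print("disc r22",x,e,"free",circ([atz(c,f(q),zc) for q in pts]))
D=np.array([x[0],x[1],zc]);print("disc in tool",r.inv().apply(D-p).round(2), "tcp",p.round(1))
s=read_camera("side");t=read_camera("top")
for n,k in(("top",t),("side",s)): print(n,proj(k,[531,3.6,68]),proj(k,[528,0,68]))
level(76.6)
E
```

```text
mouth (array([532.41868851,  12.04695524,  24.39533398]), np.float64(0.3636884130969804))
[531.85972363  12.38596427  68.        ]
0.9 [319.8, 241.9] 2677
disc r22 [563.76027833 -10.85972028] 0.2282239858172743 free (array([562.75518519, -10.60442978,  21.18256369]), np.float64(0.10815600363849401))
disc in tool [ 3.2  -0.29  0.42] tcp [563.5 -10.5 140.2]
top [316.19561926 213.75458955] [317.88295194 215.15128536]
side [291.54054191 199.90339829] [291.35012967 200.87919083]
turn [ 0.0081 -0.018   0.0099]
```

```bash
python3 -m pendant '[[[0,0,0],[0.008,-0.018,0.01]],[[0,0,0],[0,0,0]],[[0,0,0],[0,0,0]],[[0,0,0],[0,0,0]]]'; cat >> h.py <<'E'
def house(c,zt=68):
    rg=cv2.dilate(trace(c,"mouth")[0]["region"].astype(np.uint8),np.ones((5,5)))
    g=cv2.cvtColor(c["image"],cv2.COLOR_RGB2GRAY); m=((g>105)&(rg>0)).astype(np.uint8)
    n,l,s,ce=cv2.connectedComponentsWithStats(m)
    return [(s[i][4],s[i][2:4].tolist(),ce[i].round(1).tolist(),atz(c,ce[i],zt).round(1).tolist()) for i in range(1,n) if s[i][4]>60]
E
python3 - <<'E'
from h import *
togo([531,3.6,140]);level(76.6)
c=read_camera("wrist");togo([531,3.6,140])
for k in house(c): print(k)
save(c,"w5",(200,60,460,260),3)
E
```

```text
clock: 7.05
tool_pos: [563.6, -8.8, 141.5]
ee_rot: [0.183, 1.561, -0.182]
wrist_force: [-0.2, 0.0, -0.7]
grip_width: 0.14
tcp [563.6  -8.8 141.5] to go tool xyz [  1.5   4.5 -34.6]
x axis [ 0.003  0.001 -1.   ] yaw of y deg 76.7
turn [ 0.0017  0.0024 -0.0011]
tcp [563.6  -8.8 141.5] to go tool xyz [  1.5   4.6 -34.6]
x axis [ 0.003  0.001 -1.   ] yaw of y deg 76.7
(np.int32(166), [8, 91], [274.1, 146.9], [512.0, -29.2, 68.0])
(np.int32(229), [100, 12], [331.9, 102.9], [491.9, 18.3, 68.0])
(np.int32(218), [17, 17], [288.3, 111.2], [490.2, -12.7, 68.0])
(np.int32(215), [17, 17], [385.1, 121.9], [513.1, 52.2, 68.0])
(np.int32(819), [38, 39], [330.3, 159.8], [530.7, 8.4, 68.0])
(np.int32(64), [9, 16], [305.1, 173.6], [536.5, -12.1, 68.0])
(np.int32(73), [12, 16], [352.8, 178.8], [548.6, 21.7, 68.0])
(np.int32(168), [15, 14], [281.3, 203.5], [555.1, -35.6, 68.0])
(np.int32(85), [31, 14], [280.5, 211.7], [561.5, -38.0, 68.0])
```

View pics/w5.png

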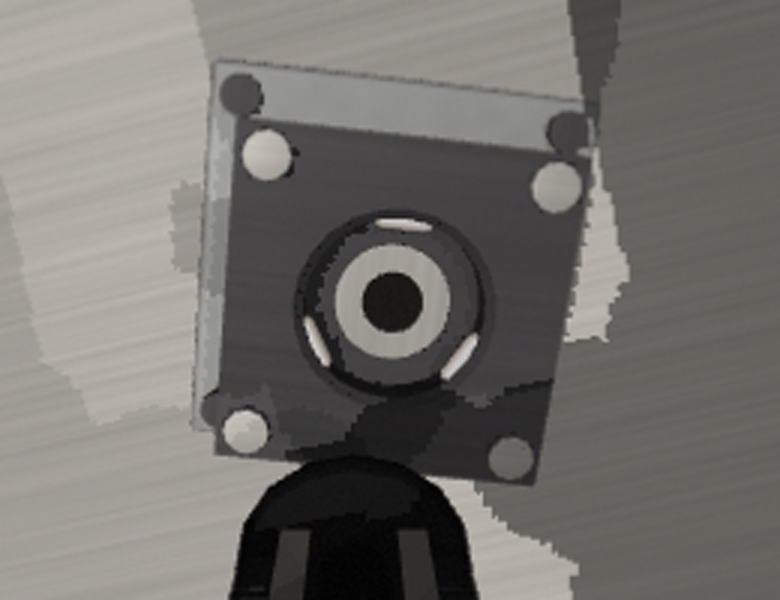

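The mouth ring spans columns 294–496 and rows 209–402 of the crop. The held disc's arc peaks at (355,456).

```bash
python3 - <<'E'
from h import *
c=read_camera("wrist");p,r=tool();print(p.round(1))
f=lambda q:(q[0]/3+200,q[1]/3+60)
for rr in(None,): print("mouth",circ([atz(c,f(q),68) for q in((294,305),(496,303),(396,209),(391,402),(326,235),(467,237),(475,365))]))
h=[atz(c,f(q),68)[:2] for q in((267,155),(556,187),(512,458),(246,431))]
A=np.stack([h[2]-h[0],-(h[3]-h[1])],1);u=np.linalg.solve(A,h[1]-h[0]);print("bolts",h[0]+u[0]*(h[2]-h[0]),[np.linalg.norm(h[i]-h[i-1]).round(1) for i in range(4)])
print("annulus@54",atz(c,f((392,301)),54))
zc=p[2]-3.2
pts=[(248,520),(262,498),(285,477),(320,460),(355,456),(390,461),(425,477),(450,500),(463,520)]
for P in (circ([atz(c,f(q),zc) for q in pts],22),circ([atz(c,f(q),zc) for q in pts])):
    print("disc",P,"tool",r.inv().apply(np.array([P[0][0],P[0][1],zc])-p).round(2))
E
```

```text
[563.6  -8.8 141.4]
mouth (array([533.22518347,   8.92678695,  24.47929514]), np.float64(0.28620226289157663))
bolts [534.34702768   8.70827772] [np.float64(68.6), np.float64(68.5), np.float64(68.7), np.float64(69.0)]
annulus@54 [533.88105498   8.60393058  54.        ]
disc (array([564.22474013,  -8.74873957]), np.float64(0.2017106626846754)) tool [3.2  0.22 0.57]
disc (array([563.16632918,  -8.48842526,  21.1274711 ]), np.float64(0.04858779686207823)) tool [ 3.2   0.23 -0.52]
```

Both the mouth ring and the bolts put the mouth at (533.5, 8.7) from the wrist view, and the held disc is within 0.5 mm of the TCP axis. I'll move over the mouth.

```bash
python3 -m pendant '[[[10,3,-9],[0.002,0.002,-0.001]],[[10,3,-9],[0,0,0]],[[10,3,-9],[0,0,0]],[[7,1,-6],[0,0,0]],[[3,0,0],[0,0,0]],[[0,0,0],[0,0,0]],[[0,0,0],[0,0,0]],[[0,0,0],[0,0,0]]]'; python3 - <<'E'
from h import *
togo([533.5,8.7,88]);level(76.6)
E
```

```text
clock: 8.2
tool_pos: [531.5, 9.5, 97.9]
ee_rot: [0.184, 1.564, -0.185]
wrist_force: [-0.4, -0.2, -0.1]
grip_width: 0.138
tcp [531.5   9.5  97.9] to go tool xyz [ 9.9 -0.3  2.2]
x axis [-0.002 -0.    -1.   ] yaw of y deg 76.53
turn [-0.0012 -0.0015  0.0004]
```

```bash
python3 -m pendant '[[[8,0,2],[-0.001,-0.001,0]],[[6,0,0],[0,0,0]],[[0,0,0],[0,0,0]],[[0,0,0],[0,0,0]]]'; python3 - <<'E'
from h import *
togo([533.5,8.7,75]);level(76.6)
c=read_camera("wrist");u=proj(c,[533.5,8.7,70]).round().astype(int);print(u,proj(c,[533.5,8.7,68]))
save(c,"w6",(u[0]-110,u[1]-80,u[0]+110,u[1]+80),3.5)
print(u-[110,80]);p,r=tool()
E
```

```text
clock: 8.7
tool_pos: [533.7, 8.9, 82.7]
ee_rot: [0.184, 1.564, -0.184]
wrist_force: [0.2, -0.1, -0.2]
grip_width: 0.139
tcp [533.7   8.9  82.7] to go tool xyz [ 7.7 -0.2 -0.2]
x axis [-0.001 -0.    -1.   ] yaw of y deg 76.57
turn [-0.0004 -0.0007  0.0005]
[318 241] [317.61650952 239.63493901]
[208 161]
```

View pics/w6.png

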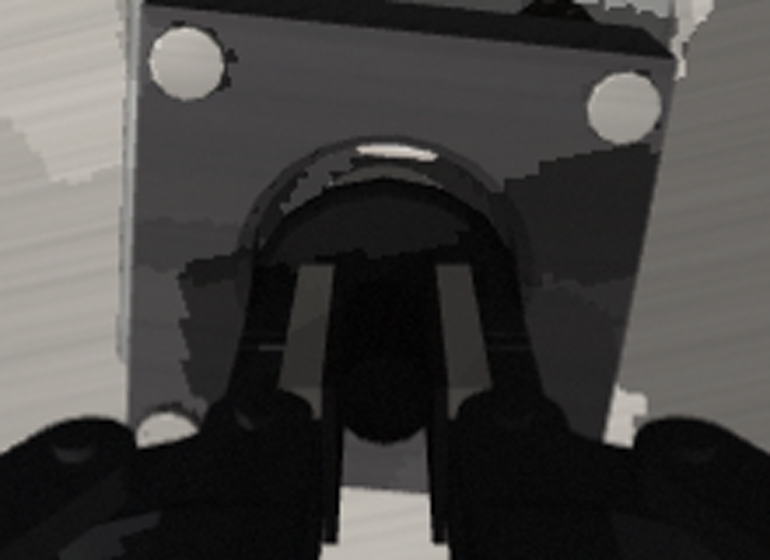

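The disc is laterally centred in the mouth ring (mid columns 385 and 384). I'll lower it.

```bash
python3 -m pendant '[[[3,0,0],[0,0,0]],[[3,0,0],[0,0,0]],[[0,0,0],[0,0,0]],[[0,0,0],[0,0,0]]]';python3 -m pendant '[[[2,0,0],[0,0,0]],[[0,0,0],[0,0,0]]]'; python3 - <<'E'
from h import *
togo([533.5,8.7,75]);level(76.6)
E
```

```text
clock: 9.25
tool_pos: [533.8, 8.9, 76.6]
ee_rot: [0.184, 1.563, -0.184]
wrist_force: [0.4, 0.4, -0.2]
grip_width: 0.131
clock: 9.5
tool_pos: [533.9, 8.9, 75.2]
ee_rot: [0.184, 1.563, -0.184]
wrist_force: [-2.6, -1.0, 2.4]
grip_width: 0.14
tcp [533.9   8.9  75.2] to go tool xyz [ 0.2 -0.3 -0.3]
x axis [ 0. -0. -1.] yaw of y deg 76.58
turn [-0.0003  0.0003  0.0002]
```

```bash
python3 -m pendant '[[[0.5,-0.3,-0.8],[0,0,0]],[[0.5,0,0],[0,0,0]],[[0,0,0],[0,0,0]]]'; python3 - <<'E'
from h import *
togo([533.5,8.7,75])
E
```

```text
clock: 9.88
tool_pos: [533.0, 8.8, 74.0]
ee_rot: [0.184, 1.563, -0.184]
wrist_force: [-1.2, 1.3, 0.6]
grip_width: 0.137
tcp [533.    8.8  74. ] to go tool xyz [-1.  -0.   0.5]
x axis [ 0. -0. -1.] yaw of y deg 76.58
```

```bash
python3 -m pendant '[[[0,0,0],[0,0,0]],[[0,0,0],[0,0,0]],[[0,0,0],[0,0,0]],[[-15,0,0],[0,0,0]],[[-50,0,0],[0,0,0]],[[-40,0,20],[0,0,0]],[[0,0,10],[0,0,0]],[[0,0,0],[0,0,0]]]' 50; python3 -m pendant '[[[0,0,0],[0,0,0]],[[0,0,0],[0,0,0]]]'; python3 - <<'E'
from h import *
togo([465,-243,150])
c=read_camera("wrist");p,r=tool()
for d in trace(c,"cap")[:2]: print(d["score"],d["centre"],d["region"].sum(),atz(c,d["centre"],71).round(1))
for d in trace(c,"driver")[:3]: print("driver",d["score"],d["centre"],d["region"].sum())
save(c,"w7")
print(proj(c,[533,8.8,95]),proj(c,[533,8.8,71]))
E
```

```text
clock: 10.88
tool_pos: [562.7, 1.7, 185.2]
ee_rot: [0.184, 1.561, -0.184]
wrist_force: [0.4, -0.4, -1.0]
grip_width: 0.588
clock: 11.12
tool_pos: [561.5, 1.8, 183.9]
ee_rot: [0.184, 1.564, -0.184]
wrist_force: [-0.8, 0.1, -0.1]
grip_width: 0.583
tcp [561.5   1.8 183.9] to go tool xyz [  34.  -260.5  -37.1]
x axis [-0.001 -0.    -1.   ] yaw of y deg 76.59
0.87 [318.0, 161.7] 1952 [535.1   8.2  71. ]
driver 0.7 [42.0, 150.5] 3467
driver 0.69 [98.1, 245.6] 3352
[318.1175216  164.77624231] [318.08424333 159.27764972]
```

View pics/w7.png

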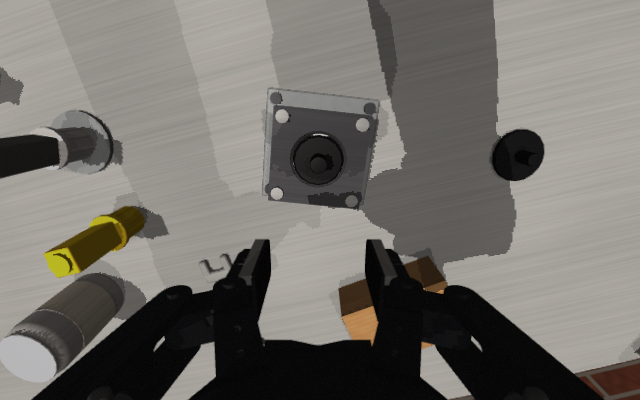

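The cap sits in the recess at (318,160), where I expected it at (318,159). The grey driver is at the left edge, (60,150). I'll go look at it.

```bash
python3 -m pendant '[[[-4,-50,2],[0,0,0]],[[-4,-50,2],[0,0,0]],[[-4,-50,2],[0,0,0]],[[-4,-50,2],[0,0,0]],[[-4,-50,2],[0,0,0]],[[0,-6,2],[0,0,0]],[[0,0,0],[0,0,0]],[[0,0,0],[0,0,0]]]' 60;  python3 -m pendant '[[[0,0,0],[0,0,0]],[[0,0,0],[0,0,0]]]'; python3 - <<'E'
from h import *
togo([464,-243,200])
c=read_camera("wrist");u=proj(c,[465,-243,110]);print(u,proj(c,[465,-243,6]))
for n in("driver","dock"):
  for d in trace(c,n)[:3]: print(n,d["score"],d["centre"],d["region"].sum())
u=u.round().astype(int); x0,y0=max(u[0]-130,0),max(u[1]-100,0);print(x0,y0)
save(c,"w8",(x0,y0,x0+260,y0+200),3)
E
```

```text
clock: 12.28
tool_pos: [512.0, -255.0, 202.9]
ee_rot: [0.181, 1.565, -0.18]
wrist_force: [0.3, -0.0, 0.0]
grip_width: 0.708
clock: 12.52
tool_pos: [512.5, -253.1, 202.9]
ee_rot: [0.18, 1.566, -0.178]
wrist_force: [-0.6, -0.1, -0.8]
grip_width: 0.708
tcp [ 512.5 -253.1  202.9] to go tool xyz [  3.   -1.1 -49.5]
x axis [-0.002  0.001 -1.   ] yaw of y deg 76.95
[316.69276666 139.84415517] [316.91653551 129.03373252]
driver 0.93 [350.4, 226.0] 1930
driver 0.87 [199.4, 53.6] 2745
driver 0.79 [314.0, 134.2] 1625
dock 0.79 [312.2, 108.6] 1562
187 40
```

View pics/w8.png

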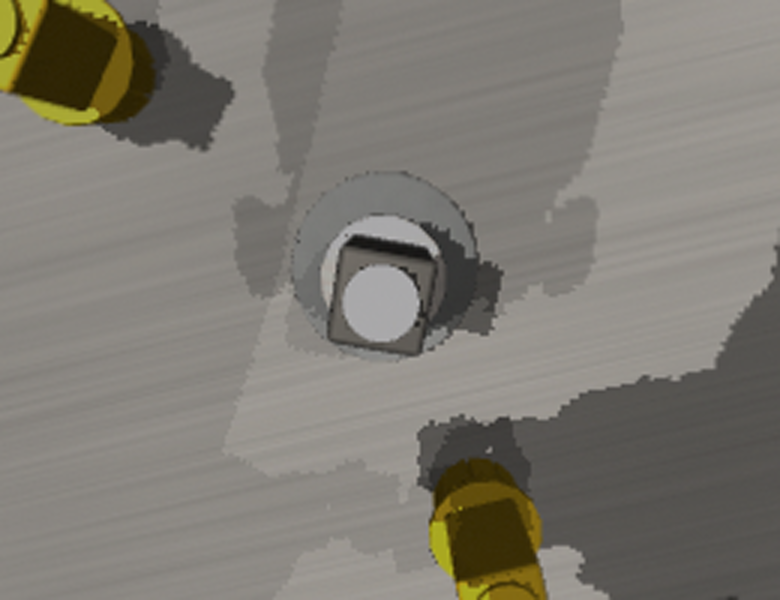

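The grey driver's top disc is at crop (380,303) and its square corners are at (342,246), (438,262), (420,355) and (329,340). The dock disc is at (385,264). The yellow ones lie at upper left and lower right.

```bash
python3 - <<'E'
from h import *
c=read_camera("wrist");p,r=tool();print(p.round(1))
f=lambda q:(q[0]/3+187,q[1]/3+40)
K=np.array([atz(c,f(q),110)[:2] for q in((342,246),(438,262),(420,355),(329,340))])
print("corners mean",K.mean(0).round(1),"top disc",atz(c,f((380,303)),110).round(1))
for i in range(4):
    e=K[(i+1)%4]-K[i];print("edge",np.linalg.norm(e).round(1),np.degrees(np.arctan2(e[1],e[0])).round(1)%90)
print("dock",circ([atz(c,f(q),6) for q in((291,264),(477,262),(385,171),(385,358))]))
print("flange/tube", atz(c,f((382,273)),48).round(1)); level(76.6)
E
```

```text
[ 512.4 -253.7  202.9]
corners mean [ 465.  -245.2] top disc [ 465.3 -245.9  110. ]
edge 25.1 67.6
edge 24.7 66.5
edge 24.5 67.4
edge 24.6 67.9
dock (array([ 464.42619414, -245.48550383,   34.55014078]), np.float64(0.2186636647101512))
flange/tube [ 462.9 -245.5   48. ]
turn [ 0.0053 -0.0022 -0.0005]
```

```bash
python3 -m pendant '[[[10,-1,-16],[0,0,0]],[[20,-1,-16],[0,0,0]],[[20,-1,-15],[0,0,0]],[[0,0,0],[0.165,-0.002,0]],[[0,0,0],[0,0,0]],[[0,0,0],[0,0,0]],[[0,0,0],[0,0,0]]]'; python3 - <<'E'
from h import *
togo([465.2,-245.5,61]);level(67.4)
E
```

```text
clock: 13.6
tool_pos: [465.0, -245.6, 152.0]
ee_rot: [0.306, 1.548, -0.306]
wrist_force: [0.0, -0.1, -0.4]
grip_width: 0.703
tcp [ 465.  -245.6  152. ] to go tool xyz [91.   0.2  0.1]
x axis [ 0.001 -0.    -1.   ] yaw of y deg 67.65
turn [ 0.0044  0.0011 -0.0002]
```

```bash
python3 -m pendant '[[[30,0,0],[0.004,0,0]],[[30,0,0],[0,0,0]],[[0,0,0],[0,0,0]],[[0,0,0],[0,0,0]]]';  python3 - <<'E'
from h import *
togo([465.2,-245.5,61]);level(67.4)
E
```

```text
clock: 14.1
tool_pos: [466.5, -246.2, 92.9]
ee_rot: [0.304, 1.545, -0.305]
wrist_force: [0.4, -0.0, -0.2]
grip_width: 0.702
tcp [ 466.5 -246.2   92.9] to go tool xyz [31.9  0.2 -1.6]
x axis [ 0.004 -0.002 -1.   ] yaw of y deg 67.73
turn [0.0057 0.0042 0.0001]
```

```bash
python3 -m pendant '[[[16,0,-1.5],[0.006,0.004,0]],[[16,0,0],[0,0,0]],[[0,0,0],[0,0,0]],[[0,0,0],[0,0,0]]]';  python3 - <<'E'
from h import *
togo([465.2,-245.5,61]);level(67.4)
E
```

```text
clock: 14.6
tool_pos: [465.9, -246.1, 60.5]
ee_rot: [0.309, 1.546, -0.31]
wrist_force: [0.4, 0.5, 0.3]
grip_width: 0.702
tcp [ 465.9 -246.1   60.5] to go tool xyz [-0.5  0.3 -0.9]
x axis [ 0.002 -0.001 -1.   ] yaw of y deg 67.39
turn [-0.0001  0.0022  0.0004]
```

```bash
python3 -m pendant '[[[0,0,-0.8],[0,0.002,0]],[[0,0,0],[0,0,0]],[[0,0,0],[0,0,0]],[[0,0,0],[0,0,0]],[[0,0,0],[0,0,0]],[[0,0,0],[0,0,0]]]' 15;  python3 - <<'E'
from h import *
togo([465.2,-245.5,61]);level(67.4);print(np.round(state()["wrist_force"],1),np.round(state()["ft_torque"],2))
E
```

```text
clock: 15.35
tool_pos: [465.5, -245.9, 61.3]
ee_rot: [0.309, 1.548, -0.31]
wrist_force: [-0.2, -0.1, -0.9]
grip_width: 0.295
tcp [ 465.5 -245.9   61.3] to go tool xyz [ 0.3  0.3 -0.4]
x axis [ 0.001 -0.001 -1.   ] yaw of y deg 67.4
turn [-0.0001  0.001   0.0004]
[-0.2 -0.1 -0.9] [-0.01 -0.03  0.04]
```

```bash
python3 -m pendant '[[[-20,0,0],[0,0,0]],[[-50,0,0],[0,0,0]],[[-45,0,0],[0,0,0]],[[0,0,0],[0,0,0]]]';  python3 -m pendant '[[[0,50,-7],[0,0,0]],[[0,50,-7],[0,0,0]],[[0,50,-7],[0,0,0]],[[0,50,-7],[0,0,0]],[[0,40,-6],[0,0,0]],[[0,15,-2],[0,0,0]],[[0,0,0],[0,0,0]],[[0,0,0],[0,0,0]]]'; python3 - <<'E'
from h import *
togo([532.8,8.7,165]);level(67.4)
E
```

```text
clock: 15.85
tool_pos: [464.4, -245.3, 177.8]
ee_rot: [0.31, 1.551, -0.309]
wrist_force: [0.5, 0.1, -2.8]
grip_width: 0.298
clock: 16.85
tool_pos: [528.3, 9.7, 167.7]
ee_rot: [0.311, 1.562, -0.314]
wrist_force: [0.2, 0.2, -1.9]
grip_width: 0.298
tcp [528.3   9.7 167.7] to go tool xyz [2.6 0.9 4.6]
x axis [-0.014  0.001 -1.   ] yaw of y deg 67.22
turn [-0.0031 -0.0131  0.0044]
```

```bash
python3 -m pendant '[[[1,1,4.5],[-0.003,-0.013,0.004]],[[0,0,0],[0,0,0]],[[0,0,0],[0,0,0]],[[0,0,0],[0,0,0]]]'; python3 - <<'E'
from h import *
togo([532.8,8.7,160]);level(67.4);print(np.round(state()["wrist_force"],1))
c=read_camera("wrist"); save(c,"w9",(200,120,440,320),3)
print(proj(c,[532.8,8.7,71]),proj(c,[532.8,8.7,95]))
E
```

```text
clock: 17.35
tool_pos: [532.8, 6.0, 166.7]
ee_rot: [0.312, 1.547, -0.313]
wrist_force: [-0.6, -0.4, -2.5]
grip_width: 0.296
tcp [532.8   6.  166.7] to go tool xyz [ 6.7  2.5 -1.1]
x axis [ 0.001 -0.001 -1.   ] yaw of y deg 67.18
turn [-0.0038  0.0012  0.0004]
[-0.6 -0.4 -2.5]
[320.76344046 196.06621522] [321.0685817  205.54726847]
```

View pics/w9.png

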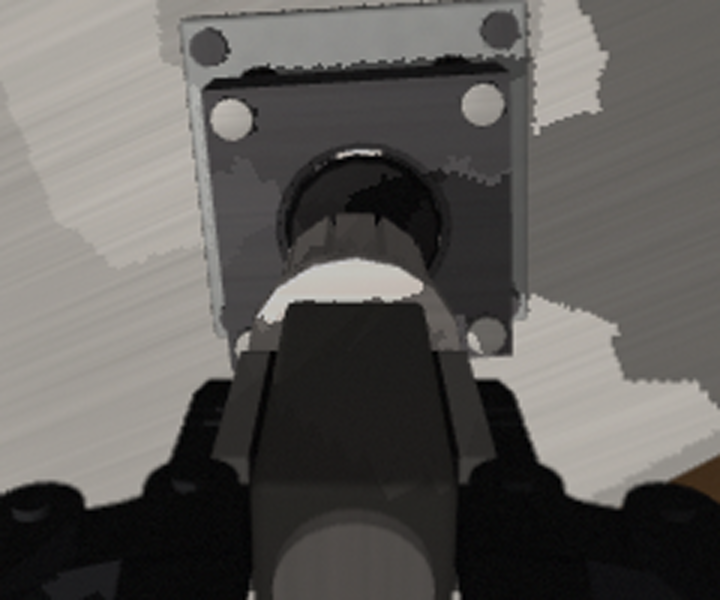

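The picture shows the cap disc centred at crop column ~364 and the tube at ~357. That matches the computed 2.5 mm shift along +y.

```bash
python3 -m pendant '[[[3,2.5,-1],[-0.004,0.001,0]],[[3,0,0],[0,0,0]],[[0,0,0],[0,0,0]],[[0,0,0],[0,0,0]]]'; python3 - <<'E'
from h import *
togo([532.8,8.7,152]);level(67.4);print(np.round(state()["wrist_force"],1))
E
```

```text
clock: 17.9
tool_pos: [532.9, 9.2, 160.1]
ee_rot: [0.308, 1.549, -0.309]
wrist_force: [-0.6, -0.1, -1.8]
grip_width: 0.296
tcp [532.9   9.2 160.1] to go tool xyz [ 8.1 -0.5  0.1]
x axis [-0. -0. -1.] yaw of y deg 67.46
turn [ 0.001  -0.0001  0.0004]
[-0.6 -0.1 -1.8]
```

```bash
python3 -m pendant '[[[8,-0.5,0],[0,0,0]],[[5,0,0],[0,0,0]],[[0,0,0],[0,0,0]],[[0,0,0],[0,0,0]]]'; python3 -m pendant '[[[6,0,0],[0,0,0]],[[6,0,0],[0,0,0]],[[0,0,0],[0,0,0]]]'; python3 - <<'E'
from h import *
togo([532.8,8.7,130]);level(67.4)
E
```

```text
clock: 18.4
tool_pos: [532.5, 8.6, 145.9]
ee_rot: [0.308, 1.549, -0.309]
wrist_force: [0.6, 0.0, -2.7]
grip_width: 0.299
clock: 18.77
tool_pos: [532.5, 8.6, 133.1]
ee_rot: [0.308, 1.549, -0.309]
wrist_force: [0.2, -1.0, -3.2]
grip_width: 0.297
tcp [532.5   8.6 133.1] to go tool xyz [3.1 0.2 0.2]
x axis [-0.001 -0.    -1.   ] yaw of y deg 67.46
turn [ 0.001  -0.0004  0.0005]
```

```bash
for i in 1 2; do python3 -m pendant '[[[1.5,0,0],[0,0,0]],[[1.5,0,0],[0,0,0]],[[0,0,0],[0,0,0]]]' | egrep 'pos|wrist'; done; python3 -m pendant '[[[1.5,0,0],[0,0,0]],[[0,0,0],[0,0,0]]]'| egrep 'pos|wrist'
```

```text
tool_pos: [532.6, 8.6, 130.0]
wrist_force: [0.0, 0.5, -1.7]
tool_pos: [532.7, 8.6, 126.9]
wrist_force: [-0.2, -0.1, -2.4]
tool_pos: [532.8, 8.7, 125.8]
wrist_force: [-0.1, 0.1, -1.8]
```

```bash
for i in 1 2 3 4; do python3 -m pendant '[[[1.2,0,0],[0,0,0]],[[0,0,0],[0,0,0]]]'| egrep 'pos|wrist'; done
```

```text
tool_pos: [532.8, 8.7, 125.1]
wrist_force: [-1.2, -0.1, 1.5]
tool_pos: [532.8, 8.7, 124.2]
wrist_force: [-1.2, 0.1, 0.5]
tool_pos: [532.9, 8.7, 123.1]
wrist_force: [-1.2, 0.1, 2.2]
tool_pos: [532.9, 8.7, 122.0]
wrist_force: [-2.5, 0.0, 2.6]
```

```bash
python3 -m pendant '[[[1.5,0,-0.3],[0,0,0]],[[1,0,0],[0,0,0]],[[0,0,0],[0,0,0]]]'| egrep 'pos|wrist'; for i in 1 2 ; do python3 -m pendant '[[[1.5,0,0],[0,0,0]],[[0,0,0],[0,0,0]]]'| egrep 'pos|wrist'; done
```

```text
tool_pos: [532.9, 8.8, 119.9]
wrist_force: [-1.9, 0.4, 4.9]
tool_pos: [533.0, 8.8, 118.7]
wrist_force: [-2.5, -0.1, 5.3]
tool_pos: [533.0, 8.8, 117.6]
wrist_force: [-1.6, 0.0, 6.1]
```

```bash
python3 - <<'E'
from h import *
togo([532.6,8.7,115]);level(67.4)
E
```

```text
tcp [533.    8.8 117.6] to go tool xyz [ 2.6 -0.3 -0.4]
x axis [ 0.004 -0.    -1.   ] yaw of y deg 67.46
turn [ 0.001   0.0035 -0.0012]
```

```bash
for i in 1 2 3; do python3 -m pendant '[[[1.5,-0.1,-0.3],[0,0.002,0]],[[0,0,0],[0,0,0]]]'| egrep 'pos|wrist'; done
```

```text
tool_pos: [533.1, 8.8, 116.8]
wrist_force: [-2.8, -0.3, 5.6]
tool_pos: [533.1, 8.7, 116.2]
wrist_force: [-2.8, -0.2, 6.2]
tool_pos: [533.2, 8.7, 115.6]
wrist_force: [-2.5, 0.1, 6.8]
```

```bash
for i in 1 2 3; do python3 -m pendant '[[[2,0,-0.6],[0,0.003,0]],[[1,0,0],[0,0,0]]]'| egrep 'pos|wrist'; done
```

```text
tool_pos: [533.3, 8.7, 114.0]
wrist_force: [-3.9, -0.2, 7.5]
tool_pos: [533.0, 8.9, 111.1]
wrist_force: [-2.8, -0.2, 5.6]
tool_pos: [533.1, 8.9, 108.9]
wrist_force: [-2.8, 0.3, 7.4]
```

```bash
python3 - <<'E'
from h import *
c=read_camera("wrist");togo([532.8,8.7,100])
hs=[k for k in house(c) if 80<k[0]<500]
for k in hs: print(k[:3])
from itertools import combinations
for a,b in combinations(hs,2):
    for z in (45,50,55,60,68):
        d=np.linalg.norm(atz(c,a[2],z)-atz(c,b[2],z)); 
        if 60<d<80: print(a[2],b[2],z,d.round(1))
save(c,"w10",(180,60,460,270),2.8)
E
```

```text
tcp [533.    8.9 108.8] to go tool xyz [ 8.8 -0.3 -0.1]
x axis [-0.001  0.004 -1.   ] yaw of y deg 67.44
(np.int32(247), [20, 97], [255.0, 197.5])
(np.int32(235), [18, 17], [366.5, 169.0])
(np.int32(229), [18, 18], [262.6, 174.6])
[255.0, 197.5] [366.5, 169.0] 55 79.1
[255.0, 197.5] [366.5, 169.0] 60 77.1
[255.0, 197.5] [366.5, 169.0] 68 73.8
[366.5, 169.0] [262.6, 174.6] 45 74.0
[366.5, 169.0] [262.6, 174.6] 50 72.2
[366.5, 169.0] [262.6, 174.6] 55 70.4
[366.5, 169.0] [262.6, 174.6] 60 68.6
[366.5, 169.0] [262.6, 174.6] 68 65.8
```

The wrist view puts the housing top at z≈60, sunk 8 mm, with the driver's end at 53.5. The cap's underside is therefore on the floor at about 46, so it has snapped. I'll add a little more push for certainty, then withdraw.

```bash
python3 -m pendant '[[[2.5,0,-0.3],[0,0,0]],[[1.5,0,0],[0,0,0]],[[0,0,0],[0,0,0]]]'| egrep 'pos|wrist'; python3 - <<'E'
from h import *
c=read_camera("wrist");togo([532.8,8.7,100])
hs=[k for k in house(c) if 150<k[0]<500 and k[1][1]<25]
for z in (54,56,58,60,62): print(z,np.linalg.norm(atz(c,hs[0][2],z)-atz(c,hs[1][2],z)).round(1))
E
```

```text
tool_pos: [533.0, 8.9, 106.4]
wrist_force: [-2.8, 0.4, 7.0]
tcp [533.1   8.9 106.6] to go tool xyz [ 6.6 -0.3 -0.2]
x axis [ 0.001  0.004 -1.   ] yaw of y deg 67.43
54 69.9
56 69.2
58 68.4
60 67.7
62 67.0
```

```bash
python3 -m pendant '[[[-8,0,0],[0,0,0]],[[-12,0,0],[0,0,0]],[[-16,0,0],[0,0,0]],[[-20,0,0],[0,0,0]],[[-15,0,0],[0,0,0]],[[0,0,0],[0,0,0]],[[0,0,0],[0,0,0]]]'; python3 - <<'E'
from h import *
togo([465.5,-245.9,178]);level(67.4)
c=read_camera("wrist")
for d in trace(c,"cap")[:2]: print(d["score"],d["centre"],d["region"].sum())
hs=[k for k in house(c) if 150<k[0]<500 and k[1][1]<25]
for z in (64,68,72): print(z,np.linalg.norm(atz(c,hs[0][2],z)-atz(c,hs[1][2],z)).round(1))
E
```

```text
clock: 24.6
tool_pos: [532.8, 8.6, 180.6]
ee_rot: [0.312, 1.55, -0.307]
wrist_force: [-0.4, -0.5, -3.2]
grip_width: 0.299
tcp [532.8   8.6 180.6] to go tool xyz [   1.8 -260.9   35.5]
x axis [-0.001  0.003 -1.   ] yaw of y deg 67.44
turn [ 0.0006 -0.0024 -0.0028]
0.56 [319.7, 186.3] 1007Traceback (most recent call last):
  File "<stdin>", line 6, in <module>
IndexError: list index out of range
```

Next I'll carry the driver back to the dock.

```bash
python3 -m pendant '[[[0,-50,7],[0,-0.002,-0.003]],[[0,-50,7],[0,0,0]],[[0,-50,7],[0,0,0]],[[0,-50,7],[0,0,0]],[[0,-40,5],[0,0,0]],[[0,-15,2],[0,0,0]],[[0,0,0],[0,0,0]],[[0,0,0],[0,0,0]]]'; python3 - <<'E'
from h import *
togo([465.5,-245.9,100]);level(67.4)
c=read_camera("wrist")
rg=[d for d in trace(c,"cap") if d["score"]>.4]; print([(d["score"],d["centre"]) for d in rg])
E
```

```text
clock: 25.75
tool_pos: [464.5, -245.5, 175.9]
ee_rot: [0.308, 1.555, -0.306]
wrist_force: [0.9, 1.0, -2.6]
grip_width: 0.297
tcp [ 464.5 -245.5  175.9] to go tool xyz [75.9  0.   1.6]
x axis [-0.006  0.002 -1.   ] yaw of y deg 67.6
turn [ 0.0035 -0.0063  0.0001]
[(0.56, [607.5, 160.9])]
```

```bash
python3 -m pendant '[[[25,0,0.8],[0.003,-0.006,0]],[[25,0,0],[0,0,0]],[[18,0,0],[0,0,0]],[[8,0,0],[0,0,0]],[[0,0,0],[0,0,0]],[[0,0,0],[0,0,0]]]'; python3 - <<'E'
from h import *
togo([465.5,-245.9,61]);level(67.4)
E
```

```text
clock: 26.6
tool_pos: [467.7, -242.4, 99.7]
ee_rot: [0.303, 1.546, -0.304]
wrist_force: [-0.4, -0.4, -3.0]
grip_width: 0.3
tcp [ 467.7 -242.4   99.7] to go tool xyz [38.7 -4.  -0.8]
x axis [ 0.003 -0.001 -1.   ] yaw of y deg 67.79
turn [0.0069 0.0032 0.    ]
```

```bash
python3 -m pendant '[[[4,-4,-1],[0.007,0.003,0]],[[4,0,0],[0,0,0]],[[0,0,0],[0,0,0]],[[0,0,0],[0,0,0]]]'; python3 - <<'E'
from h import *
togo([465.5,-245.9,61]);level(67.4)
E
```

```text
clock: 27.1
tool_pos: [465.6, -246.5, 92.4]
ee_rot: [0.31, 1.547, -0.311]
wrist_force: [-1.3, -0.0, -1.7]
grip_width: 0.297
tcp [ 465.6 -246.5   92.4] to go tool xyz [31.4  0.5 -0.4]
x axis [ 0.002 -0.001 -1.   ] yaw of y deg 67.34
turn [-0.0011  0.002   0.0002]
```

```bash
python3 -m pendant '[[[8,0.5,-0.3],[0,0.002,0]],[[8,0,0],[0,0,0]],[[6,0,0],[0,0,0]],[[4,0,0],[0,0,0]],[[0,0,0],[0,0,0]],[[0,0,0],[0,0,0]]]'; python3 - <<'E'
from h import *
togo([465.5,-245.9,61.3]);level(67.4)
E
```

```text
clock: 27.85
tool_pos: [465.3, -245.8, 64.2]
ee_rot: [0.31, 1.549, -0.31]
wrist_force: [-0.3, 0.5, -1.8]
grip_width: 0.296
tcp [ 465.3 -245.8   64.2] to go tool xyz [ 2.9 -0.1  0.2]
x axis [-0.001  0.    -1.   ] yaw of y deg 67.34
turn [-0.001  -0.0009  0.0002]
```

```bash
python3 -m pendant '[[[1.5,0,0],[0,0,0]],[[1.2,0,0],[0,0,0]],[[0,0,0],[0,0,0]]]'|egrep 'pos|wrist'; python3 -m pendant '[[[0.8,0,0],[0,0,0]],[[0,0,0],[0,0,0]]]'|egrep 'pos|wrist'
```

```text
tool_pos: [465.6, -245.9, 61.8]
wrist_force: [-0.2, -1.0, -2.3]
tool_pos: [465.8, -246.0, 61.3]
wrist_force: [0.5, -0.3, -3.0]
```

```bash
for i in 1 2; do python3 -m pendant '[[[0.7,0,-0.2],[0,0,0]],[[0,0,0],[0,0,0]]]'|egrep 'pos|wrist'; done
```

```text
tool_pos: [465.8, -246.0, 61.2]
wrist_force: [-0.3, 0.8, -2.4]
tool_pos: [465.9, -246.0, 61.2]
wrist_force: [-1.0, 0.7, -1.3]
```

```bash
python3 -m pendant '[[[0,0,0],[0,0,0]],[[0,0,0],[0,0,0]],[[0,0,0],[0,0,0]],[[0,0,0],[0,0,0]],[[0,0,0],[0,0,0]]]' 60|egrep 'pos|wrist|grip'; python3 -m pendant '[[[-20,0,0],[0,0,0]],[[-40,0,0],[0,0,0]],[[-50,0,0],[0,0,0]],[[-30,0,25],[0,0,0]],[[0,0,30],[0,0,0]],[[0,0,0],[0,0,0]],[[0,0,0],[0,0,0]],[[0,0,0],[0,0,0]]]'; python3 - <<'E'
from h import *
togo([465,-245,200])
c=read_camera("wrist");t=read_camera("top")
ds=[d for d in trace(c,"driver")]
print([(d["score"],d["centre"]) for d in ds]); print("exp top",proj(c,[465.2,-245.5,110]),"mid",proj(c,[465.2,-245.5,60]))
g=cv2.cvtColor(c["image"],cv2.COLOR_RGB2GRAY);u=proj(c,[465.2,-245.5,110]).round().astype(int)
w=g[u[1]-20:u[1]+20,u[0]-20:u[0]+20];n,l,s,ce=cv2.connectedComponentsWithStats((w>165).astype(np.uint8))
for i in range(1,n):
    if s[i][4]>60: q=ce[i]+u-20;print("bright",s[i][4],s[i][2:4],q.round(1),atz(c,q,110).round(1))
hc=house(c)
for k in hc: print("house",k[:3])
for d in trace(t,"cap")[:3]: print("top cap",d["score"],d["centre"])
for d in trace(t,"large_cap")[:2]: print("top large",d["score"],d["centre"])
E
```

```text
tool_pos: [465.9, -246.1, 60.9]
wrist_force: [0.2, 0.2, 0.3]
grip_width: 0.701
clock: 30.6
tool_pos: [516.1, -266.9, 204.7]
ee_rot: [0.31, 1.548, -0.311]
wrist_force: [0.4, 0.6, -0.2]
grip_width: 0.703
tcp [ 516.1 -266.9  204.7] to go tool xyz [  4.7   0.6 -55.6]
x axis [ 0.001 -0.001 -1.   ] yaw of y deg 67.34
[(0.98, [374.4, 213.1]), (0.66, [315.4, 127.8])]
exp top [318.08066804 130.63936284] mid [318.02205958 125.87523299]
bright 448 [24 24] [317.5 131.4] [ 465.5 -246.1  110. ]
house (np.int32(105), [45, 6], [575.7, 40.6])
house (np.int32(65), [28, 3], [626.5, 40.3])
house (np.int32(274), [46, 34], [625.5, 129.7])
house (np.int32(71), [8, 13], [563.5, 129.6])
house (np.int32(76), [50, 4], [561.1, 139.1])
top cap 0.62 [310.5, 214.2]
top large 0.76 [218.9, 194.3]
```

The driver is back on its peg; its top is at (465.5,-246.1), against (465.3,-245.9) before. I'll check the cap once from above.

```bash
python3 -m pendant '[[[3,50,-12],[0,0,0]],[[3,50,-12],[0,0,0]],[[3,50,-12],[0,0,0]],[[3,50,-12],[0,0,0]],[[0,50,-12],[0,0,0]],[[0,15,-2],[0,0,0]],[[0,0,0],[0,0,0]],[[0,0,0],[0,0,0]]]'; python3 -m pendant '[[[0,0,0],[0,0,0]],[[0,0,0],[0,0,0]]]'|grep pos; python3 - <<'E'
from h import *
c=read_camera("wrist");t=read_camera("side")
hs=[k for k in house(c) if k[0]>60]
for k in hs: print(k)
d=trace(c,"cap")
for k in d[:2]: print("cap",k["score"],k["centre"],k["region"].sum())
g=cv2.cvtColor(c["image"],cv2.COLOR_RGB2GRAY)
for z in(62,70): print("disc",z,proj(c,[533,8.8,z]),np.linalg.norm(proj(c,[533+22,8.8,z])-proj(c,[533-22,8.8,z])))
for z in(86,94): print("boss",z,proj(c,[533,8.8,z]))
u=proj(c,[533,8.8,86]).round().astype(int)
print("profile col",u[0],"rows",u[1]-40,g[u[1]-40:u[1]+40:2,u[0]].tolist())
print("profile row",u[1],"cols",u[0]-40,g[u[1],u[0]-40:u[0]+40:2].tolist())
# boss in side view
p=[proj(t,[533,8.8,z]) for z in(86,94)];print("side boss top px home/proud",np.round(p,1))
gs=cv2.cvtColor(t["image"],cv2.COLOR_RGB2GRAY);q=p[0].round().astype(int);print(q-[8,14]);print(gs[q[1]-14:q[1]+10,q[0]-8:q[0]+9])
E
```

```text
clock: 31.9
tool_pos: [562.2, 6.9, 192.3]
ee_rot: [0.311, 1.545, -0.314]
wrist_force: [-0.3, -1.2, 0.2]
grip_width: 0.704
tool_pos: [562.1, 4.7, 192.5]
(np.int32(168), [88, 8], [307.3, 108.5], [493.0, 24.0, 68.0])
(np.int32(427), [103, 96], [287.3, 178.4], [542.8, -18.0, 68.0])
(np.int32(138), [13, 14], [345.8, 117.5], [513.0, 51.9, 68.0])
(np.int32(137), [13, 14], [267.3, 122.6], [490.1, -13.0, 68.0])
(np.int32(112), [12, 12], [275.6, 197.1], [555.0, -35.7, 68.0])
cap 0.7 [312.1, 157.6] 1703
disc 62 [309.78371628 156.33425427] 47.39833732769277
disc 70 [309.54903397 157.89447999] 48.70080628130585
boss 86 [309.03691716 161.29981858]
boss 94 [308.75680967 163.16278613]
profile col 309 rows 121 [66, 66, 64, 65, 65, 37, 145, 80, 36, 35, 35, 34, 34, 33, 33, 3, 3, 37, 37, 32, 31, 30, 29, 26, 25, 37, 36, 37, 35, 11, 20, 53, 34, 40, 39, 39, 39, 39, 39, 70]
profile row 161 cols 269 [67, 66, 65, 66, 64, 64, 65, 38, 32, 8, 34, 33, 33, 33, 34, 29, 28, 12, 36, 33, 31, 29, 27, 26, 13, 9, 11, 10, 28, 27, 27, 27, 53, 51, 60, 62, 61, 62, 61, 62]
side boss top px home/proud [[290.6 193.1]
 [290.4 19
[... 1020 characters left out ...]
 87  86  83  76  51  35  35  36  60  96 102 100  99  86  57]
 [ 84  85  85  84  81  62  32  23  23  25  47 101 102  99  98  78  57]
 [ 83  83  84  82  78  50  22  19  19  19  54 153 119  95  93  92  72]
 [ 82  80  78  72  68  46  20  15  14  15  65 193 158  91  78  81  84]
 [ 75  67  63  53  43  33  16  14  14  13  37 123 152  79  52  61  66]
 [ 64  46  38  35  31  28  15  14  15  13  16  40  56  39  35  38  49]
 [ 51  32  29  27  25  23  14  13  14  14  12  18  24  30  30  32  35]
 [ 59  31  26  24  25  24  15  14  14  14  11  15  24  30  30  30  35]
 [108  47  27  25  24  25  15  14  15  15  13  19  22  30  32  35  53]
 [131  59  30  26  25  24  20  18  18  18  19  22  27  34  46  63  80]]
```

The side view has the boss's upper edge at row ~193. The prediction is 193 if home and 190.5 if proud, so the cap is home. The arm touches nothing, so I'm handing in.

```bash
python3 -c "
from plant import *
print(finish_job())"
```

```text
the job is handed in; nothing more can be done
None
```

I set the smaller cap in the recess, pressed it home with the grey tube driver, stood the driver back on its peg, and handed the job in at about 32 s. No verdict was reported.

- **Press:** The wrist readings I took imply a push peaking at about 10 N. The force dropped from about 10 N to 8 N as the cap snapped past the clips.
- **Cap:** Under load, the wrist view put the housing top at about 57 mm and the driver's end at 51 mm, so the cap's underside lay on the recess floor. Afterwards the boss's upper edge in the side view was at row 193, which matches the home position (193) and not the proud one (190.5).
- **Driver:** Its top came back to within 1 mm of its starting place. Wrist force was near zero after release.
- **Bystanders:** I never approached them closely. Of these, I only looked again at the large cap, which the top view found about 3 px (roughly 6 mm) from my first reading, within the detector's error.
- **Disagreements:**
  - The first top/side estimate of the housing was 5 mm off in y from the wrist view. I used the wrist view and the fit confirmed it.
  - A sideways force of about 3 N showed during the press.
  - The first wrist check after lifting the driver off the cap found no bolts. I repeated it from another place.
  - The viewer refused my 13th picture, so the last checks were numeric only.

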